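# Set the extractor's speed selector and start it

## Robot

A 6-joint arm with a two-finger parallel gripper is mounted at the origin on a cart in front of the work surface, level with it; the furniture and walls round the work are solid. World frame = base frame: x ahead of the robot, y to its left, z up, the work surface at z = 0. Lengths are in m, angles in degrees, forces in N, time in s.
With the tool pointing down it reaches from about 0.35 to 0.875 m from the base axis. Payload 4.2 kg.
Tool frame: the origin (TCP) lies between the finger pads; the fingertips stand 14 mm ahead of it and the grasp point (between the pads) lies 5 mm behind it (r.tcp_to_tips is the distance from the TCP to the fingertips, in m); y points along the fingers, x is the direction in which the jaws open and shut, and the axes are right-handed (so a half turn about y gives the same grasp; the last joint's range is limited). The gripper opens to 87 mm and grips with 3 to 60 N. Pads are 19 mm wide; open, the fingers measure 117 mm over their backs; the gripper's body (75 mm by 190 mm) begins 51 mm behind the grasp point.
Start: joints at [87.124, 22.042, 0.453, 0, -68.411, -14.817], TCP at [0.19, 0.595, 0.205] pointing down, gripper open.
Joint ranges: [-179.83, 179.83], [-69.29, 118.12], [-61.27, 80.66], [-181.25, 117.63], [-171.15, -9.14], [-177.46, 177.46]. Speed limits (degrees/s): [159.86, 159.86, 180, 180, 180, 180].

## Interface

Orientations are given as a 3x3 rotation matrix whose columns are the frame's x, y, z axes.
In Python, from station import sense, optics, ticket, r gives the robot as it stands.
- The arm moves only by the tool carry_out, never from a script. Its argument "steps" is a list that holds one entry, the list of rows, each a list of 6 numbers: the shift along the world's x, y, z in cm, then the turn, a rotation vector about the world's x, y, z in rad. A call has 1 to 20 rows; each row is the pose to reach, as a shift and turn from the pose commanded when the call began; what a row does not reach only later rows make up. A row lasts 1/8 s, in which the tool goes at most 62.5 mm and 10.7 degrees, less where a joint would pass 70% of its speed; a pose out of reach is approached as far as the arm can. A call with a gripper value outside its range is refused whole. "fingers" is the closure in counts, from 0 (fully open) to 255 (shut), set as the call begins (left out, the last holds). The fingers move at their own pace and stop on an object; the grip force is fixed at half the most. Time passes only in rows, so rows that repeat a pose let the fingers close. It gives the time, the measured TCP pose, the force and the opening at its end, in the units of the state.
- sense(): the state, without advancing time (a new reading comes with each control period).
- optics.capture(name): name is "scene" or "top"; returns a dict with "image" (480x640x3 uint8, red, green, blue), "fov_y" (degrees; the focal length in pixels is half the picture's height over the tangent of half this angle, whatever the lens; pixels are square), "cx", "cy" (the principal point, pixels), "k1" (the pictures are not rectified: a ray, as slopes to the right and down, at radius r is drawn at 1 + k1 r^2 times it, then the intrinsics apply), "rvec" (rotation vector, rad) and "tvec" (3), from world to camera coordinates, as OpenCV has them. Camera axes: x right, y down, z forward; pixel columns grow to the right and rows downward; lengths in m; the calibration is good to about 2 mm. A picture is of the moment at which its call begins. There is no depth.
- ticket.finish_job(): hands the job in, once; it reports no verdict.
The state is a dict: "time_s": time; "joints": joint angles; "joint_velocities": joint speeds; "effort": joint torques, N m; "tcp_pos": TCP position; "ee_rot": TCP orientation; "wrist_force": force on the tool from outside, world axes, zero at the start; "moment": the same for the moment, N m; "gripper_width": opening from 0.0 (shut) to 1.0 (fully open).
Only numpy, scipy, OpenCV 4.12 (cv2) and the standard library are available. Lean on these libraries where they do the work, as an engineer would, in place of code of your own. Each camera call takes 0.05 s, during which the arm holds its last target.

## Task

Set the dust extractor going at speed five: with a fingertip, push the pointer of the speed selector round click by click to the fifth mark (the marks count from the shortest dash clockwise) without pinching the pointer and without going past that mark, then press the small start button fully down and let it come up again. Do not press start before the speed is set, leave the big mushroom stop button alone, and do not disturb the loose things on the bench.

Things in the scene. Friction and masses are not known exactly. Their poses are not given: they have to be found in the camera images.
- speed_box: Grey control box screwed to the bench, 160 (x) x 190 (y) x 45 mm, origin at the centre of its underside, turned by up to 0.35 rad. On its top seven black dashes fan out round the selector every 30 degrees, inner ends 65 mm from its axis: mark 1 along the box's +y, mark 4 along +x, mark 7 along -y. They grow longer clockwise from above: 6 mm for mark 1, 16 mm for mark 5, 22 mm for mark 7.
- selector (a joint): Selector angle (rad): 0 at mark 1, growing clockwise from above by 0.5236 a mark, so mark 5 is 2.094; stops just beyond marks 1 and 7. Spring detents: about 3 N sideways near the pointer's end lifts it out of a notch; half-way (0.26 rad) past a mark it snaps on by itself into the next. It starts at mark 1, 2 or 3.
- selector_axis (a point): On the selector's axis, level with the box's top face (45 mm above the bench); x points along the pointer, z up. The selector is a black hub 42 mm across, 11 mm high, with a bar-shaped pointer across it.
- pointer_tip (a point): The pointing end of the selector's bar, 61 mm from the axis, 18 mm above the box's top. The bar is 20 mm wide; its flat sides stand 4 to 28 mm above the box's top and run from 14 mm behind to 56 mm in front of the axis. A 10 mm wide rib along its middle, with a white line towards the pointing end, reaches 33 mm high and 19 mm behind the axis.
- button_station: Grey push-button box screwed to the bench, 90 (x) x 150 (y) x 40 mm high, origin at the centre of its underside; turned by up to 0.35 rad. On its top, 72 mm apart, are the start button (at +36 mm y of the box) and the stop button (at -36 mm y).
- start_top (a point): Centre of the top face of the start button: the small low one, a flat black round cap 28 mm across, 62 mm above the bench, in a steel collar 44 mm across whose rim lies 10 mm lower.
- start (a joint): Travel of the start button (m): 0 is up, 0.006 is fully down. It needs about 5 N to go fully down and springs back when released.
- stop_top (a point): Top of the stop button: the big mushroom-shaped black head 42 mm across, standing 32 mm above the station's top.
- stop (a joint): Travel of the stop button (m): 0 is up, 0.006 is down.
- duct_tape: Black roll of tape, 55 mm across and 19 mm high, loose, on the bench between the two boxes. Origin at the centre of its underside.
- tape_measure: Yellow tape measure, 68 x 80 x 38 mm, loose, behind the two boxes. Origin at the centre of its underside.
- masking_tape: Pale roll of masking tape, 98 mm across and 25 mm high, loose, at the right. Origin at the centre of its underside.
- pliers: Pliers, 188 x 51 x 14 mm, loose, lying at the left. Origin at the centre of the underside.
- screw_box: Small cardboard box, 60 x 100 x 45 mm, loose, behind the two boxes. Origin at the centre of its underside.
Mind the look-alikes: they are no part of the job. Of the things shaped like the tape_measure, the yellow one is meant.

How it is judged (in metres and radians):
On the way, in this order (a step that is already met when the one before it is completed fails the run):
1. the selector rests at mark 5 and start is still up (value of joint selector between 1.9744 and 2.2144 rad and value of joint start below 0.002 m), for 0.3 s.
2. the start button is pressed fully down (value of joint start above 0.0048 m), for 0.1 s.
At the end, for the whole second after the job is handed in: The selector rests in the notch of mark 5 (within 0.12 rad), both buttons are up (within 1.5 mm), and the loose things are at rest (value of joint selector between 1.9744 and 2.2144 rad and velocity of joint selector between -0.1 and 0.1 rad/s and value of joint each of start, stop below 0.0015 m and linear speed of each of duct_tape, tape_measure, masking_tape, pliers, screw_box below 0.02 m/s); the robot touches nothing.
It fails at once if the selector goes past mark 5 towards mark 6 (value of joint selector above 2.3644 rad).
It fails at once if start is pressed while the selector is not at mark 5 (value of joint start above 0.003 m and not (value of joint selector between 1.8344 and 2.3544 rad)).
It fails at once if the stop button is pressed (value of joint stop above 0.003 m).
It fails at once if the pointer is pinched: the fingers press on both its sides at once (contact force between the fingers and selector_c2 above 0.7 N and contact force between the fingers and selector_c3 above 0.7 N).
It fails at once if a loose thing is moved by more than 25 mm (distance of any of duct_tape, tape_measure, masking_tape, pliers, screw_box from where it was at the start of the episode above 0.025 m).
It also fails if it takes over 56 s, if anything falls off the work surface, if the arm or the gripper's body presses on something with over 40 N, if the wrist force passes 120 N, or if a joint passes its speed limit or range.

## Working session

There is one attempt and no reset: what is moved stays moved. The work goes in short steps, Python scripts to look and compute and a tool call to move; the robot and the scene stay as the last step left them, time stands still between calls to the robot, and variables do not carry over. Pictures are saved under pics/ and viewed, and the job is handed in when it is done.

Besides the shell and the picture viewer there is one more tool, called after "Call:" as a command line: name --argument value ..., lists and objects as JSON in quotes. carry_out: Moves the arm, as the interface text tells. Its arguments: {"type":"object","properties":{"steps":{"type":"array","items":{"type":"array","items":{"type":"array","items":{"type":"number"}}}},"fingers":{"type":"number"}},"required":["steps"]}

```bash
ls; mkdir -p pics
python3 - <<'E'
from station import sense, optics, ticket, r
import cv2
print(sense())
for n in ("scene","top"):
    d=optics.capture(n); cv2.imwrite(f"pics/{n}0.png",d["image"][:,:,::-1]); print({k:v for k,v in d.items() if k!="image"})
E
```

```text
pics
{'time_s': 0.0, 'joints': array([ 8.71244659e+01,  2.20900867e+01,  3.81115706e-01, -3.04442672e-02,
       -6.84122166e+01, -1.48156137e+01]), 'joint_velocities': array([-0.00581313, -0.05580213,  0.04668667, -0.06347714, -0.10296025,
        0.11763281]), 'effort': array([ 1.44440901e-04, -3.90661812e+01,  1.87415260e+01,  4.21984613e+00,
        1.11529586e-02, -1.90670876e-04]), 'tcp_pos': array([0.18971991, 0.59483786, 0.20437212]), 'ee_rot': array([[-3.04071967e-01, -5.99564452e-04,  9.52648875e-01],
       [-9.52646590e-01, -2.08762142e-03, -3.04072551e-01],
       [ 2.17108129e-03, -9.99997641e-01,  6.36141218e-05]]), 'wrist_force': array([ 0.03924721,  0.13450616, -0.03188141]), 'moment': array([ 0.00582636, -0.03182818,  0.03450697]), 'gripper_width': 1.0020706422159198}
{'fov_y': 47.06081075746227, 'cx': 327.36632926411795, 'cy': 240.60547799610916, 'k1': 0.031709071072452306, 'rvec': array([ 2.32284853, -0.481966  ,  0.20821077]), 'tvec': array([-0.5112016 ,  0.21529244,  1.53702972])}
{'fov_y': 44.67782397517929, 'cx': 317.51241056067175, 'cy': 238.44752035488594, 'k1': 0.008667724831885425, 'rvec': array([ 2.13057939, -1.45177996,  0.49829908]), 'tvec': array([-0.19852318,  0.46033615,  1.26673177])}
```

View pics/scene0.png

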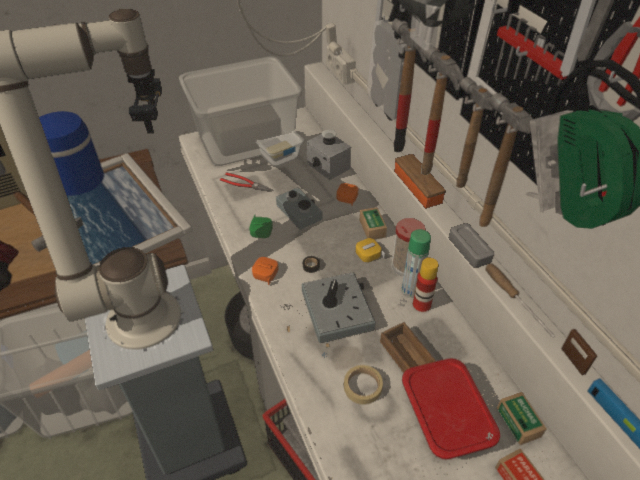

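View pics/top0.png

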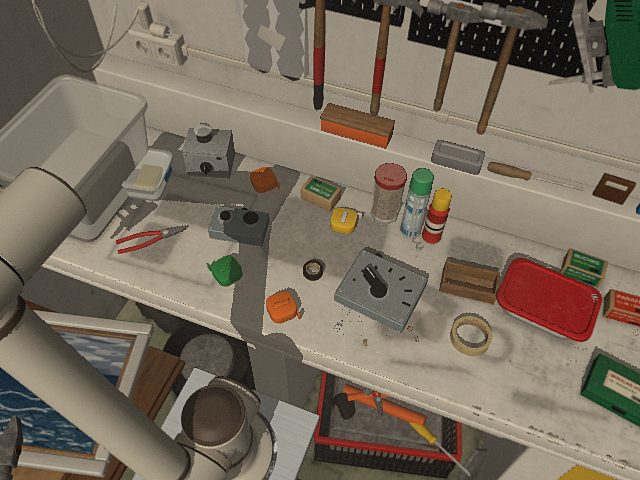

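The scene view shows the speed box at (338,305) and a flat push-button box at (300,207). The top view shows the same two at (380,288) and (239,225). A taller grey box at top (207,150) is a possible look-alike, so I'll enlarge all three.

Run:
```python
import cv2,numpy as np
t=cv2.imread("pics/top0.png"); s=cv2.imread("pics/scene0.png")
a=cv2.resize(t[240:340,325:435],(400,364),interpolation=cv2.INTER_CUBIC)
b=cv2.resize(t[120:250,170:280],(400,473),interpolation=cv2.INTER_CUBIC)
b=cv2.convertScaleAbs(b,alpha=1.8,beta=10)
o=np.zeros((600,800,3),np.uint8); o[:364,:400]=a; o[:473,400:]=b
cv2.imwrite("pics/crop1.png",o)
a=cv2.resize(s[265:345,295:380],(400,376),interpolation=cv2.INTER_CUBIC)
b=cv2.resize(s[120:240,265:365],(400,480),interpolation=cv2.INTER_CUBIC)
b=cv2.convertScaleAbs(b,alpha=1.8,beta=10)
o[:]=0; o[:376,:400]=a; o[:480,400:]=b
cv2.imwrite("pics/crop2.png",o)
```

```text
(no output)
```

View pics/crop1.png

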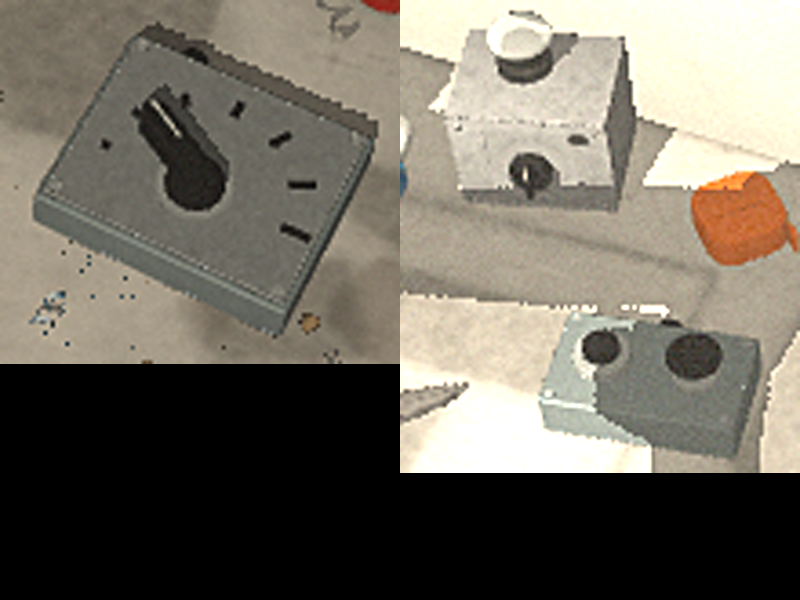

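View pics/crop2.png

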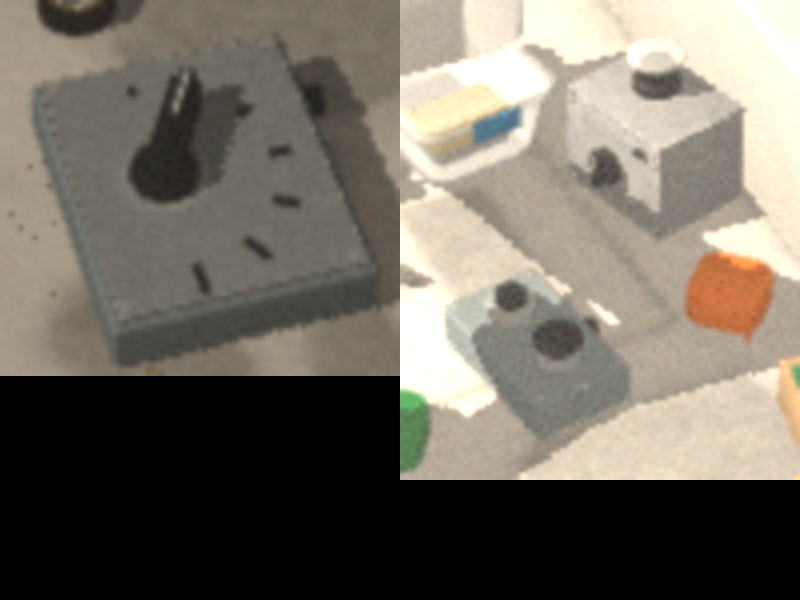

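The dashes read 1 to 7 clockwise and only mark 2 is hidden, so the pointer stands at mark 2. The flat box with two black buttons is the station: the small low cap in a collar is start, the large head is stop. The tall box is a look-alike, with a knob on its side and a white top. Next I'll measure both boxes.

```bash
cat > h.py <<'E'
import cv2,numpy as np
CAL={}
def K(d):
    f=240/np.tan(np.radians(d["fov_y"]/2)); return f
def ray(d,p):
    f=K(d); x=np.array([(p[0]-d["cx"])/f,(p[1]-d["cy"])/f]); u=x.copy()
    for _ in range(20): u=x/(1+d["k1"]*(u@u))
    R=cv2.Rodrigues(d["rvec"])[0]
    return -R.T@d["tvec"], R.T@np.array([u[0],u[1],1])
def onz(d,p,z):
    c,v=ray(d,p); return c+v*(z-c[2])/v[2]
def proj(d,X):
    R=cv2.Rodrigues(d["rvec"])[0]; c=R@np.array(X)+d["tvec"]; u=c[:2]/c[2]
    return u*(1+d["k1"]*(u@u))*K(d)+[d["cx"],d["cy"]]
def tri(d1,p1,d2,p2):
    A=[];b=[]
    for d,p in((d1,p1),(d2,p2)):
        c,v=ray(d,p); v/=np.linalg.norm(v); M=np.eye(3)-np.outer(v,v); A.append(M); b.append(M@c)
    A=np.vstack(A);b=np.hstack(b); x=np.linalg.lstsq(A,b,rcond=None)[0]
    return x,np.linalg.norm(A@x-b)
E
python3 - <<'E'
from h import *
from station import optics
for n,roi in(("top",(325,240,110,100)),("scene",(295,265,85,80))):
    d=optics.capture(n); im=cv2.cvtColor(d["image"],cv2.COLOR_RGB2GRAY)
    x,y,w,h=roi; g=im[y:y+h,x:x+w]
    m=(g<62).astype(np.uint8)
    k,l,st,c=cv2.connectedComponentsWithStats(m)
    print(n)
    for i in range(1,k):
        if st[i,4]>3:
            p=c[i]+[x,y]; print(st[i,4],p.round(1),onz(d,p,.045).round(4))
    # buttons
    x,y,w,h=(205,200,70,50) if n=="top" else (270,180,60,55)
    m=(im[y:y+h,x:x+w]<38).astype(np.uint8)
    k,l,st,c=cv2.connectedComponentsWithStats(m)
    for i in range(1,k):
        if st[i,4]>8:
            p=c[i]+[x,y]; print("btn",st[i],p.round(1),onz(d,p,.062).round(4),onz(d,p,.072).round(4))
E
```

```text
top
16 [368.2 248.6] [ 0.5959 -0.1248  0.045 ]
20 [378.4 254.6] [ 0.5874 -0.1554  0.045 ]
403 [374.6 282.8] [ 0.5007 -0.1729  0.045 ]
9 [375.7 267.6] [ 0.5458 -0.1614  0.045 ]
11 [389.9 269.9] [ 0.5524 -0.1976  0.045 ]
14 [379.8 275.1] [ 0.5275 -0.1783  0.045 ]
13 [401.5 277.9] [ 0.54   -0.2323  0.045 ]
6 [353.7 279.2] [ 0.4913 -0.1203  0.045 ]
54 [414.2 305.9] [ 0.4729 -0.2843  0.045 ]
15 [407.7 290.5] [ 0.5098 -0.2572  0.045 ]
20 [406.  303.6] [ 0.4715 -0.2635  0.045 ]
btn [15 11 10  9 73] [224.7 215.1] [0.5454 0.268  0.062 ] [0.5386 0.2634 0.072 ]
btn [ 38  12  16  12 152] [250.3 217.4] [0.5638 0.2007 0.062 ] [0.5568 0.1966 0.072 ]
scene
78 [311.3 268.1] [ 0.4845 -0.0498  0.045 ]
249 [331.  296.6] [ 0.4944 -0.1697  0.045 ]
31 [361.5 285.5] [ 0.5904 -0.1671  0.045 ]
6 [345.8 288.2] [ 0.5453 -0.1585  0.045 ]
7 [355.1 307.4] [ 0.5399 -0.2306  0.045 ]
7 [349.1 317.3] [ 0.5105 -0.2542  0.045 ]
7 [337.3 323.7] [ 0.4724 -0.2609  0.045 ]
btn [20 12  4  5 12] [291.5 194.2] [0.5437 0.2637 0.062 ] [0.5399 0.2526 0.072 ]
btn [29 21 11  8 47] [304.4 204. ] [0.5648 0.2019 0.062 ] [0.5608 0.1914 0.072 ]
```

Run:
```python
from h import *
from station import optics,sense
T=optics.capture("top");S=optics.capture("scene")
P=np.array([[.4913,-.1203],[.5456,-.1605],[.5524,-.1976],[.5400,-.2315],[.5102,-.2557],[.4720,-.2622]])
ks=np.array([1,3,4,5,6,7]);L=np.array([6,11,13.5,16,19,22])*1e-3
def model(c):  # box yaw c[2]
    a=c[2]+np.pi/2-(ks-1)*np.pi/6; r=.065+L/2
    return np.c_[c[0]+r*np.cos(a),c[1]+r*np.sin(a)]
from scipy.optimize import least_squares
s=least_squares(lambda c:(model(c)-P).ravel(),[.48,-.19,0]); print(s.x,(s.fun.reshape(-1,2)*1e3).round(1).tolist())
a=s.x[2]+np.pi/2-np.pi/6
print("tip pred m2",proj(T,[s.x[0]+.061*np.cos(a),s.x[1]+.061*np.sin(a),.073]),proj(S,[s.x[0]+.061*np.cos(a),s.x[1]+.061*np.sin(a),.073]))
print(tri(T,(224.7,215.1),S,(293,194)),tri(T,(250.3,217.4),S,(304.5,204.5)))
# corners of station hull: box estimate
print("duct",onz(T,(313,269),.01),onz(S,(311,265),.01))
print("yellow",onz(T,(344,220),.03), "green",onz(T,(226,270),.02),"orange",onz(T,(280,307),.02),"pliers",onz(T,(150,238),.01))
```

```text
[ 0.4816624  -0.1873246  -0.13210096] [[-0.7, 0.4], [1.2, 0.1], [0.4, 0.8], [-0.5, -0.3], [-0.1, -0.5], [-0.3, -0.5]]
tip pred m2 [364.98328158 266.88329161] [334.64873625 279.68767676]
(array([0.55192055, 0.27250737, 0.05277062]), np.float64(0.00033702086352605865)) (array([0.56477184, 0.20125507, 0.06039751]), np.float64(0.00022644937511597492))
duct [ 0.5035898 -0.0049705  0.01     ] [ 0.50005759 -0.00866369  0.01      ]
yellow [ 0.67408273 -0.02989992  0.03      ] green [0.4104836 0.2020775 0.02     ] orange [0.36092786 0.02764718 0.02      ] pliers [0.43336148 0.44451477 0.01      ]
```

```bash
cat >> h.py <<'E'
AX=np.array([.4817,-.1873])
def finger(th,rho=.044,off=.0195):
    t=np.radians(th);u=np.array([np.cos(t),np.sin(t)]);n=np.array([-u[1],u[0]])
    return AX+rho*u+off*n
E
python3 - <<'E'
from h import *
from station import optics
T=optics.capture("top")
print("jar/can/red/wood base",[onz(T,p,0)[:2].round(3).tolist() for p in((387,220),(410,238),(431,241),(468,297))])
for th in (75,60,52.4,40,30,22.4,10,0,-7.6,-20,-30,-37.6): print(th,(finger(th)*100).round(2))
E
```

```text
jar/can/red/wood base [[0.742, -0.137], [0.705, -0.215], [0.717, -0.271], [0.577, -0.406]]
75 [ 47.43 -13.98]
60 [ 48.68 -13.94]
52.4 [ 49.31 -14.05]
40 [ 50.29 -14.41]
30 [ 51.01 -14.84]
22.4 [ 51.49 -15.25]
10 [ 52.16 -16.05]
0 [ 52.57 -16.78]
-7.6 [ 52.79 -17.38]
-20 [ 52.97 -18.4 ]
-30 [ 52.96 -19.24]
-37.6 [ 52.85 -19.87]
```

Call:
carry_out --steps '[[[4.5,-3.5,0,0,0,0],[9,-7.5,0,0,0,0],[14,-12,0,0,0,0],[19,-16,0,0,0,0],[23,-20,0,0,0,0],[25,-25,0,0,0,0],[27,-30,0,0,0,0],[29,-35,0,0,0,0],[31,-40,0,0,0,0],[32.5,-45,0,0,0,0],[33,-50,0,0,0,0],[32.5,-55,0,0,0,0],[32,-60,0,0,0,0],[31,-65,0,0,0,0],[30,-69.5,0,0,0,0],[28.4,-73.5,0,0,0,0.05],[28.4,-73.5,0,0,0,0.05],[28.4,-73.5,0,0,0,0.05]]]' --fingers 255

```text
time_s: 2.6
tcp_pos: [0.474, -0.1396, 0.2056]
ee_rot: [[-0.257, 0.001, 0.967], [-0.967, 0.0, -0.257], [-0.0, -1.0, 0.0]]
wrist_force: [0.0, -0.3, -0.3]
gripper_width: 0.001
```

Call:
carry_out --steps '[[[0,0,-3,0,0,0],[0,0,-6,0,0,0],[0,0,-9,0,0,0],[0,0,-11.5,0,0,0],[0,0,-13.3,0,0,0],[0,0,-13.3,0,0,0],[0,0,-13.3,0,0,0]]]'

```text
time_s: 3.48
tcp_pos: [0.4749, -0.139, 0.0732]
ee_rot: [[-0.255, 0.001, 0.967], [-0.967, -0.0, -0.255], [-0.0, -1.0, 0.001]]
wrist_force: [0.2, 0.3, 0.9]
gripper_width: -0.0
```

Run:
```python
from station import sense, optics
import cv2,numpy as np
s=sense();print(s["tcp_pos"],s["wrist_force"])
o=np.zeros((400,800,3),np.uint8)
for i,(n,(x,y)) in enumerate((("scene",(290,245)),("top",(330,230)))):
    d=optics.capture(n)["image"][:,:,::-1]; o[:,400*i:400*i+400]=cv2.resize(d[y:y+100,x:x+100],(400,400),interpolation=cv2.INTER_CUBIC)
cv2.imwrite("pics/c3.png",o)
```

```text
[ 0.47492095 -0.13901997  0.07318935] [0.21358269 0.32471685 0.88619897]
```

View pics/c3.png

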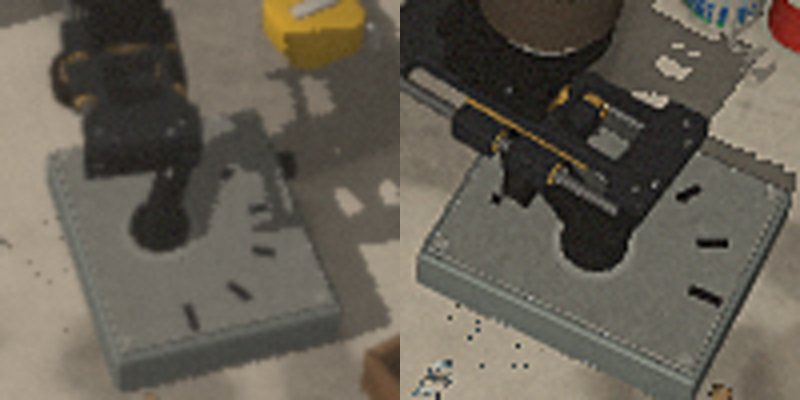

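The left half (scene) shows the closed fingers standing on mark 1's side of the pointer, at about (140,140). The right half (top) shows marks 5 to 7 free. I'll work out the arc numbers now.

Run:
```python
from h import *
b=np.array([.474,-.14])
for th in (70,65,60,57,54,51,48,45,42,39,36,34,32,28,24,20,16,12,10,8,6,4,2,0,-4,-8,-12,-16,-18,-20,-22,-24,-26): print(th,((finger(th)-b)*100).round(2),round(np.radians(th-75),3))
```

```text
70 [0.44 0.07] -0.087
65 [0.86 0.08] -0.175
60 [1.28 0.06] -0.262
57 [1.53 0.02] -0.314
54 [ 1.78 -0.02] -0.367
51 [ 2.02 -0.08] -0.419
48 [ 2.27 -0.16] -0.471
45 [ 2.5  -0.24] -0.524
42 [ 2.74 -0.34] -0.576
39 [ 2.96 -0.45] -0.628
36 [ 3.18 -0.57] -0.681
34 [ 3.33 -0.65] -0.716
32 [ 3.47 -0.74] -0.75
28 [ 3.74 -0.94] -0.82
24 [ 4.   -1.16] -0.89
20 [ 4.24 -1.39] -0.96
16 [ 4.46 -1.64] -1.03
12 [ 4.67 -1.91] -1.1
10 [ 4.76 -2.05] -1.134
8 [ 4.86 -2.19] -1.169
6 [ 4.94 -2.33] -1.204
4 [ 5.02 -2.48] -1.239
2 [ 5.1  -2.63] -1.274
0 [ 5.17 -2.78] -1.309
-4 [ 5.3  -3.09] -1.379
-8 [ 5.4  -3.41] -1.449
-12 [ 5.48 -3.74] -1.518
-16 [ 5.54 -4.07] -1.588
-18 [ 5.56 -4.24] -1.623
-20 [ 5.57 -4.4 ] -1.658
-22 [ 5.58 -4.57] -1.693
-24 [ 5.58 -4.74] -1.728
-26 [ 5.58 -4.91] -1.763
```

Call:
carry_out --steps '[[[0.44,0.07,0,0,0,-0.087],[0.86,0.08,0,0,0,-0.175],[1.28,0.06,0,0,0,-0.262],[1.53,0.02,0,0,0,-0.314],[1.78,-0.02,0,0,0,-0.367],[2.02,-0.08,0,0,0,-0.419],[2.27,-0.16,0,0,0,-0.471],[2.5,-0.24,0,0,0,-0.524],[2.74,-0.34,0,0,0,-0.576],[2.96,-0.45,0,0,0,-0.628],[3.18,-0.57,0,0,0,-0.681],[3.33,-0.65,0,0,0,-0.716],[3.33,-0.65,0,0,0,-0.716],[3.33,-0.65,0,0,0,-0.716]]]'

```text
time_s: 5.32
tcp_pos: [0.5072, -0.146, 0.0726]
ee_rot: [[-0.827, 0.0, 0.562], [-0.562, 0.0, -0.827], [-0.0, -1.0, 0.0]]
wrist_force: [0.0, -0.3, -0.2]
gripper_width: 0.006
```

```bash
cat > snap.py <<'E'
import sys
from station import sense, optics
import cv2,numpy as np
s=sense();print(s["time_s"],s["tcp_pos"],s["wrist_force"],s["moment"])
o=np.zeros((400,800,3),np.uint8)
for i,(n,(x,y)) in enumerate((("scene",(290,245)),("top",(330,230)))):
    d=optics.capture(n)["image"][:,:,::-1]; o[:,400*i:400*i+400]=cv2.resize(d[y:y+100,x:x+100],(400,400),interpolation=cv2.INTER_CUBIC)
cv2.imwrite(f"pics/{sys.argv[1]}.png",cv2.convertScaleAbs(o,alpha=1.5,beta=10))
E
python3 snap.py c4
```

```text
5.325 [ 0.50722946 -0.14603133  0.07262755] [ 0.01693932 -0.31552092 -0.22868753] [ 0.08236187  0.01608219 -0.04524425]
```

View pics/c4.png

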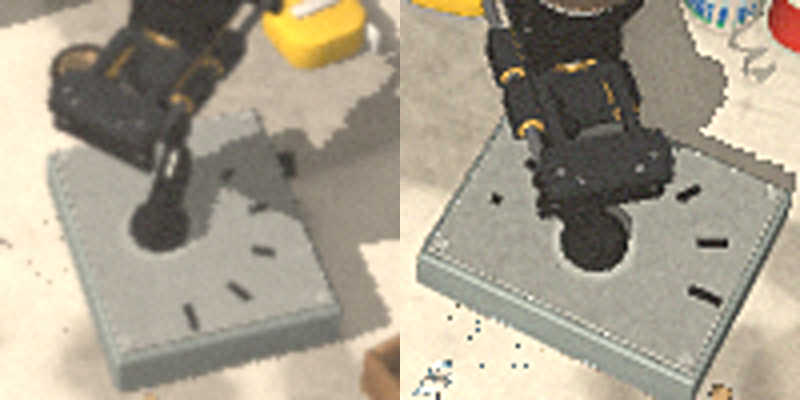

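Run:
```python
from h import *
from station import optics,sense
tcp=sense()["tcp_pos"]
o=np.zeros((560,800,3),np.uint8)
for i,n in enumerate(("scene","top")):
    d=optics.capture(n); im=d["image"][:,:,::-1]
    pt=proj(d,tcp-[0,0,.014]); 
    print(n,"tip",pt)
    for k in range(1,8):
        a=np.radians(82.43-30*(k-1)); print(k,proj(d,[AX[0]+.061*np.cos(a),AX[1]+.061*np.sin(a),.063]).round(1))
    x,y=(pt-[40,60]).astype(int)
    c=cv2.resize(im[y:y+112,x:x+80],(400,560),interpolation=cv2.INTER_CUBIC)
    q=((pt-[x,y])*5).astype(int); cv2.drawMarker(c,tuple(map(int,q)),(0,0,255),0,20,1)
    o[:,400*i:400*i+400]=cv2.convertScaleAbs(c,alpha=1.7,beta=15)
cv2.imwrite("pics/c5.png",o)
```

```text
scene tip [331.78695829 286.06802615]
1 [323.4 282.1]
2 [334.6 282. ]
3 [344.5 286.2]
4 [350.6 293.8]
5 [351.2 302.9]
6 [345.8 311. ]
7 [335.8 315.8]
top tip [365.71124382 274.52407264]
1 [356.4 276.6]
2 [364.7 269.1]
3 [376.4 266.3]
4 [388.7 268.8]
5 [398.4 276.2]
6 [402.9 286.5]
7 [401.  297.1]
```

View pics/c5.png

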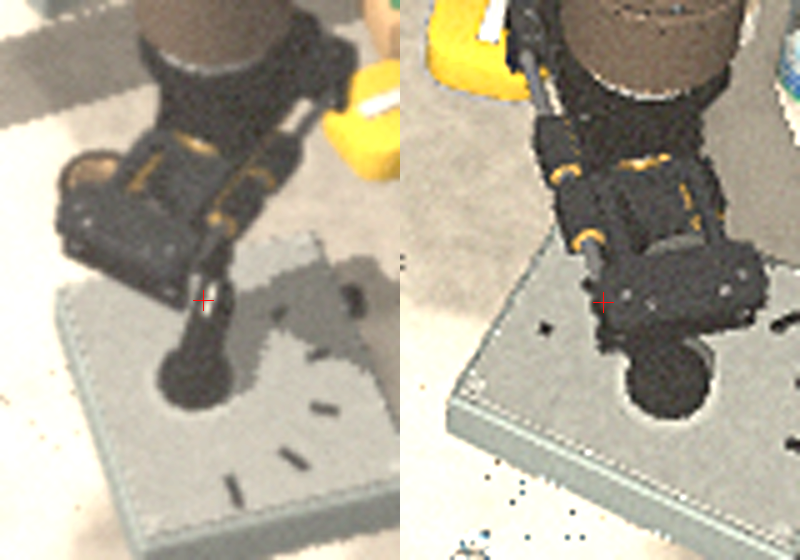

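Run:
```python
from h import *
from station import optics,sense
s=sense();tcp=s["tcp_pos"]
print(s["time_s"],s["gripper_width"])
for n in ("scene","top"):
    d=optics.capture(n); im=d["image"][:,:,::-1].copy()
    for z in (-.014,0,.056,.1,.15,.2):
        p=proj(d,tcp+[0,0,z]); cv2.circle(im,tuple(int(v) for v in p.round()),1,(0,0,255),-1)
    # finger tip rectangle at z tip, and pointer outline at m2, m3 z=.073
    u=s["ee_rot"][:,0];w=s["ee_rot"][:,2]
    q=[proj(d,tcp+[0,0,-.014]+a*.015*u+b*.0095*w) for a,b in((1,1),(1,-1),(-1,-1),(-1,1))]
    cv2.polylines(im,[np.int32(np.round(q))],True,(0,255,255),1)
    a=np.radians(52.4); e=np.array([np.cos(a),np.sin(a)]);m=np.array([-e[1],e[0]])
    q=[proj(d,[*(AX+i*e+j*m),.073]) for i,j in((.056,.01),(.056,-.01),(-.014,-.01),(-.014,.01))]
    cv2.polylines(im,[np.int32(np.round(q))],True,(0,255,0),1)
    x,y=(proj(d,tcp)-[50,65]).astype(int)
    cv2.imwrite(f"pics/c6{n}.png",cv2.convertScaleAbs(cv2.resize(im[y:y+100,x:x+100],(600,600),interpolation=cv2.INTER_NEAREST),alpha=1.6,beta=15))
```

```text
5.525 0.00739444813144099
```

View pics/c6scene.png

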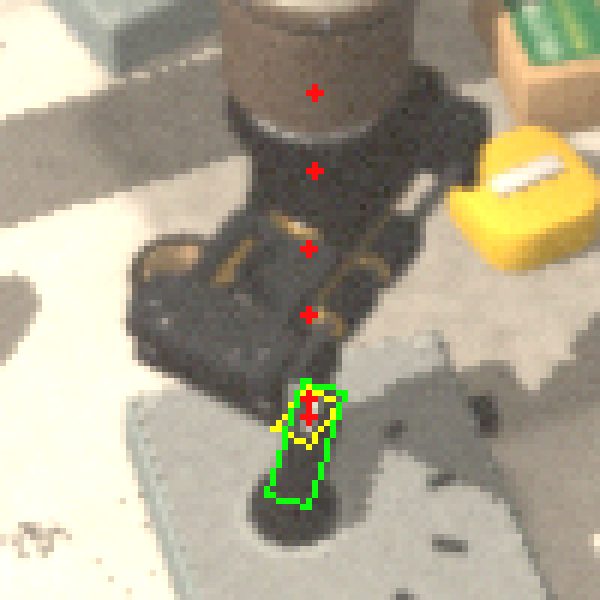

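View pics/c6top.png

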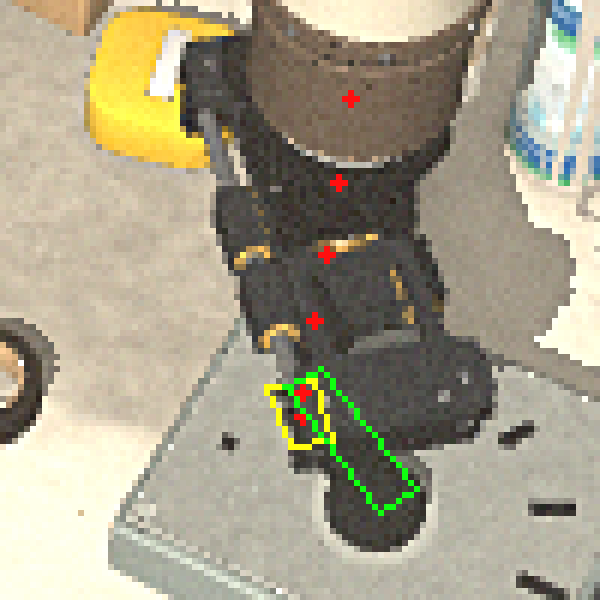

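The projected fingertip (yellow) overlaps where the pointer appears to stand, yet the wrist feels no force. The pointer is half hidden, so I'll lift straight up and look again.

Call:
carry_out --steps '[[[0,0,2,0,0,0],[0,0,5,0,0,0],[0,1,9,0,0,0],[-3,6,11,0,0,0],[-6,12,11,0,0,0],[-8,16,11,0,0,0],[-8,16,11,0,0,0]]]'

```text
time_s: 6.5
tcp_pos: [0.426, 0.016, 0.183]
ee_rot: [[-0.825, 0.001, 0.566], [-0.566, 0.001, -0.825], [-0.001, -1.0, -0.0]]
wrist_force: [0.6, 0.5, 0.3]
gripper_width: 0.01
```

```bash
python3 snap.py c7
```

```text
6.5 [0.42604914 0.01600865 0.18295102] [0.57110353 0.45885019 0.27248815] [ 0.02624676  0.0299603  -0.0169901 ]
```

View pics/c7.png

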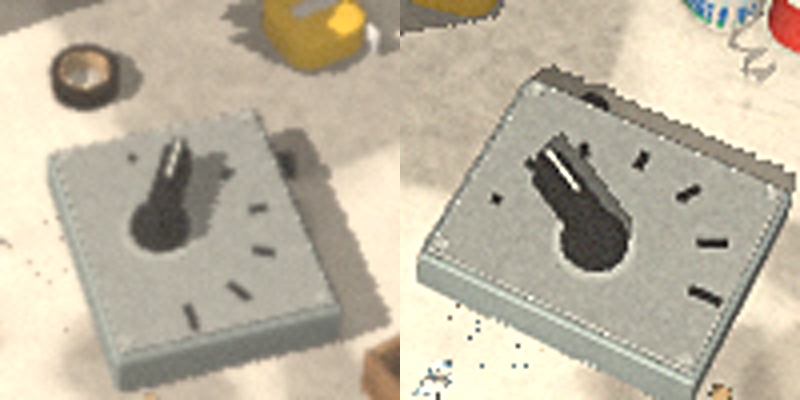

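Run:
```python
from h import *
from station import optics,sense,r
print([a for a in dir(r) if a[0]!='_'], r.tcp_to_tips)
s=sense();tcp=s["tcp_pos"]
o=np.zeros((600,800,3),np.uint8)
for i,n in enumerate(("scene","top")):
    d=optics.capture(n); im=d["image"][:,:,::-1].copy()
    x,y=(proj(d,tcp)-[33,60]).astype(int)
    c=cv2.resize(im[y:y+100,x:x+66],(396,600),interpolation=cv2.INTER_CUBIC)
    c=cv2.convertScaleAbs(c,alpha=1.8,beta=25)
    for z,col in ((-.014,(0,0,255)),(0,(0,255,0)),(.05,(255,0,0))):
        p=(proj(d,tcp+[0,0,z])-[x,y]+.5)*6; cv2.drawMarker(c,tuple(int(v) for v in p),col,0,16,1)
    o[:,400*i:400*i+396]=c
cv2.imwrite("pics/c8.png",o)
```

```text
['PlanningError', 'tcp_to_tips'] 0.014
```

View pics/c8.png

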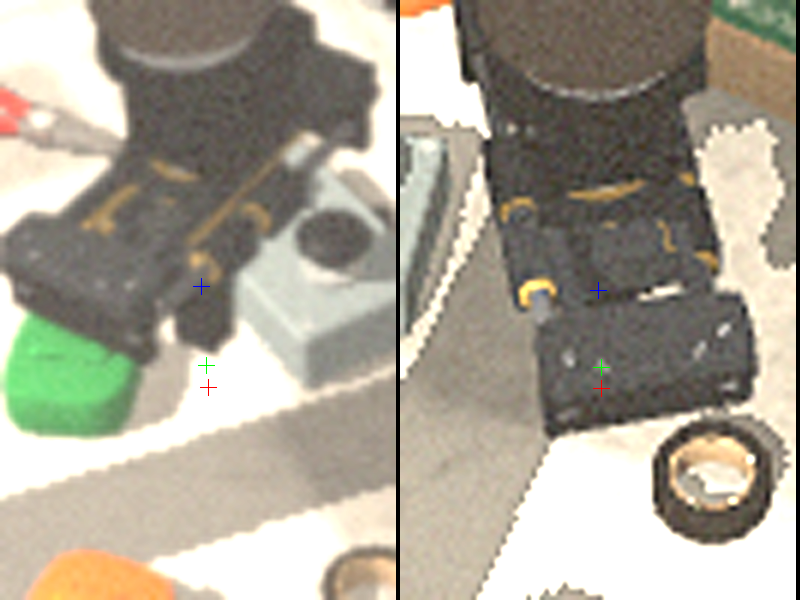

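Run:
```python
from h import *
from station import optics
o=np.zeros((600,800,3),np.uint8)
d=optics.capture("scene")
im=cv2.imread("pics/scene0.png")
tcp=np.array([.1897,.5948,.2044])
x,y=115,65
c=cv2.convertScaleAbs(cv2.resize(im[y:y+75,x:x+75],(600,600),interpolation=cv2.INTER_CUBIC),alpha=2.2,beta=25)
u=np.array([-.304,-.953,0])
for off in (-.0435,0,.0435):
  for z,col in ((-.014,(0,0,255)),(0,(0,255,0)),(.05,(255,0,0))):
    p=(proj(d,tcp+u*off+[0,0,z])-[x,y]+.5)*8; cv2.drawMarker(c,tuple(int(v) for v in p),col,0,16,1)
cv2.imwrite("pics/c9.png",c)
```

```text
(no output)
```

View pics/c9.png

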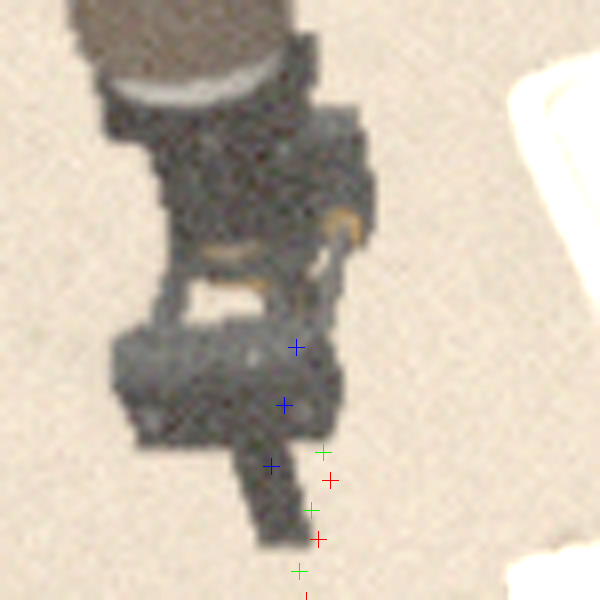

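Now the image and the numbers agree on a cause. The white line is unmoved, so the pointer is still at mark 2. In the scene view the real fingertip ends at about (200,345) in the crop, 25 mm above the stated tip (red cross), and the open-gripper picture shows the same. The finger therefore passed over the pointer. I'll check the tip height by a gentle touch on an empty part of the box top.

Call:
carry_out --steps '[[[0,-5,0,0,0,0],[0.5,-10,0,0,0,0],[1,-15,0,0,0,0],[1.3,-20,0,0,0,0],[1.3,-20,-3,0,0,0],[1.3,-20,-7,0,0,0],[1.3,-20,-10,0,0,0],[1.3,-20,-11.6,0,0,0],[1.3,-20,-11.6,0,0,0],[1.3,-20,-11.6,0,0,0]]]'

```text
time_s: 8.0
tcp_pos: [0.4408, -0.1869, 0.0669]
ee_rot: [[-0.828, 0.001, 0.56], [-0.56, -0.0, -0.828], [-0.001, -1.0, 0.001]]
wrist_force: [-0.2, -1.2, 0.1]
gripper_width: 0.005
```

```bash
python3 snap.py c10
```

```text
8.0 [ 0.44079706 -0.18685345  0.06694001] [-0.15400603 -1.16554212  0.1076338 ] [ 0.06023023 -0.01264507 -0.00383912]
```

View pics/c10.png

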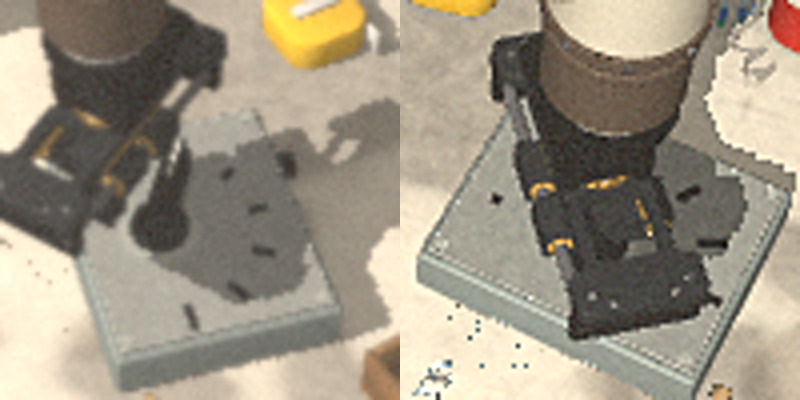

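Call:
carry_out --steps '[[[0,0,-0.3,0,0,0],[0,0,-0.6,0,0,0],[0,0,-0.8,0,0,0],[0,0,-0.8,0,0,0]]]'

```text
time_s: 8.6
tcp_pos: [0.4401, -0.186, 0.0583]
ee_rot: [[-0.828, -0.0, 0.561], [-0.561, 0.0, -0.828], [0.0, -1.0, -0.0]]
wrist_force: [0.1, -1.3, -0.1]
gripper_width: 0.004
```

Call:
carry_out --steps '[[[0,0,-0.3,0,0,0],[0,0,-0.5,0,0,0],[0,0,-0.5,0,0,0]]]'

```text
time_s: 8.98
tcp_pos: [0.4401, -0.186, 0.0532]
ee_rot: [[-0.828, -0.001, 0.561], [-0.561, 0.0, -0.828], [0.0, -1.0, -0.0]]
wrist_force: [0.1, -0.1, -0.4]
gripper_width: 0.006
```

Call:
carry_out --steps '[[[0,0,-0.3,0,0,0],[0,0,-0.6,0,0,0],[0,0,-0.6,0,0,0]]]'

```text
time_s: 9.35
tcp_pos: [0.44, -0.186, 0.0471]
ee_rot: [[-0.828, -0.001, 0.561], [-0.561, 0.0, -0.828], [0.001, -1.0, -0.0]]
wrist_force: [-0.3, -0.1, 0.3]
gripper_width: 0.009
```

Call:
carry_out --steps '[[[0,0,-0.2,0,0,0],[0,0,-0.4,0,0,0],[0,0,-0.4,0,0,0]]]'

```text
time_s: 9.72
tcp_pos: [0.44, -0.1861, 0.0433]
ee_rot: [[-0.828, -0.001, 0.561], [-0.561, 0.0, -0.828], [0.0, -1.0, -0.0]]
wrist_force: [0.1, -0.8, -0.0]
gripper_width: 0.007
```

Call:
carry_out --steps '[[[0,0,-0.2,0,0,0],[0,0,-0.4,0,0,0],[0,0,-0.4,0,0,0]]]'

```text
time_s: 10.1
tcp_pos: [0.4401, -0.1861, 0.0393]
ee_rot: [[-0.828, -0.0, 0.561], [-0.561, 0.0, -0.828], [0.0, -1.0, -0.0]]
wrist_force: [-0.3, 0.3, -0.9]
gripper_width: 0.005
```

Call:
carry_out --steps '[[[0,0,-0.1,0,0,0],[0,0,-0.2,0,0,0],[0,0,-0.3,0,0,0],[0,0,-0.3,0,0,0]]]'

```text
time_s: 10.6
tcp_pos: [0.4401, -0.1861, 0.0364]
ee_rot: [[-0.828, -0.0, 0.561], [-0.561, 0.0, -0.828], [0.0, -1.0, -0.0]]
wrist_force: [-0.3, 0.7, 0.3]
gripper_width: 0.008
```

```bash
python3 snap.py c11
```

```text
10.6 [ 0.44013854 -0.18605444  0.03636943] [-0.34216218  0.69844571  0.28901286] [ 0.05456488 -0.03654467  0.03633031]
```

View pics/c11.png

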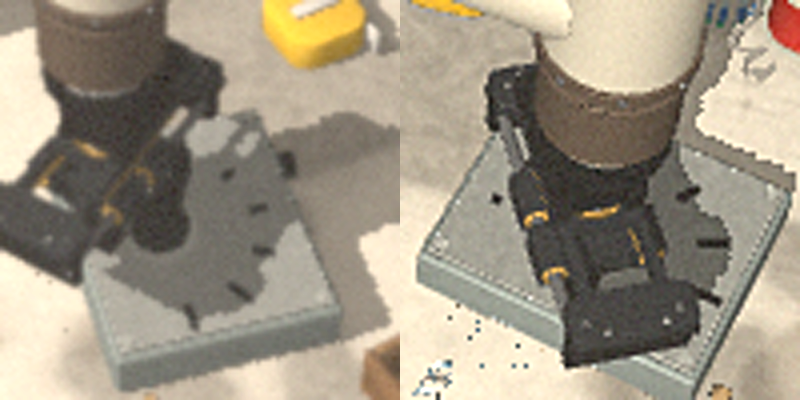

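Call:
carry_out --steps '[[[0,0,-0.1,0,0,0],[0,0,-0.2,0,0,0],[0,0,-0.2,0,0,0]]]'

```text
time_s: 11.08
tcp_pos: [0.4401, -0.1861, 0.0343]
ee_rot: [[-0.828, -0.0, 0.561], [-0.561, 0.0, -0.828], [0.0, -1.0, -0.0]]
wrist_force: [-0.7, -0.3, -0.6]
gripper_width: 0.002
```

Call:
carry_out --steps '[[[0,0,-0.1,0,0,0],[0,0,-0.2,0,0,0],[0,0,-0.2,0,0,0]]]'

```text
time_s: 11.45
tcp_pos: [0.4402, -0.1861, 0.0324]
ee_rot: [[-0.828, -0.0, 0.561], [-0.561, 0.0, -0.828], [0.0, -1.0, -0.0]]
wrist_force: [-0.1, -0.2, -0.8]
gripper_width: 0.009
```

Call:
carry_out --steps '[[[0,0,-0.1,0,0,0],[0,0,-0.2,0,0,0],[0,0,-0.2,0,0,0]]]'

```text
time_s: 11.82
tcp_pos: [0.4401, -0.1861, 0.0303]
ee_rot: [[-0.828, -0.0, 0.561], [-0.561, 0.0, -0.828], [0.0, -1.0, -0.0]]
wrist_force: [1.1, 0.0, 0.1]
gripper_width: 0.007
```

```bash
python3 snap.py c12
```

```text
11.825 [ 0.44011572 -0.18607763  0.03034549] [1.09757014 0.01074008 0.06902324] [ 0.05896407 -0.0431086   0.04277516]
```

View pics/c12.png

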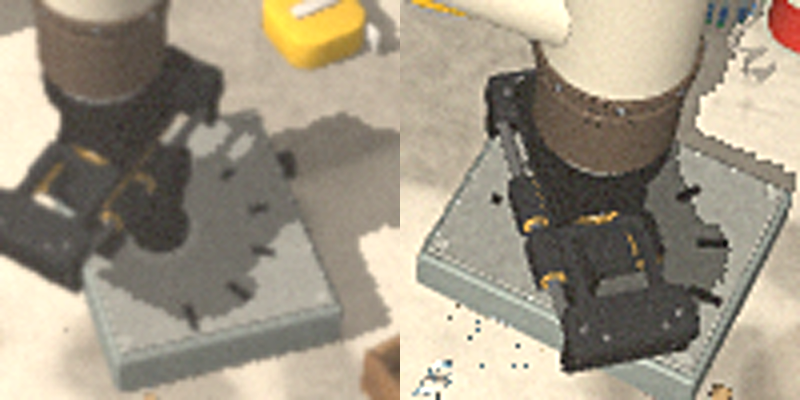

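Run:
```python
from h import *
from station import optics,sense
s=sense();tcp=s["tcp_pos"]
d=optics.capture("scene"); im=d["image"][:,:,::-1]
x,y=285,265
c=cv2.convertScaleAbs(cv2.resize(im[y:y+75,x:x+75],(600,600),interpolation=cv2.INTER_CUBIC),alpha=2.4,beta=25)
u=s["ee_rot"][:,0];w=s["ee_rot"][:,2]
for zz,col in ((.045,(0,0,255)),(.060,(0,255,0)),(.080,(255,0,0))):
    q=[(proj(d,np.array([tcp[0],tcp[1],zz])+a*.015*u+b*.0095*w)-[x,y]+.5)*8 for a,b in((1,1),(1,-1),(-1,-1),(-1,1))]
    cv2.polylines(c,[np.int32(q)],True,col,1)
cv2.imwrite("pics/c13.png",c)
```

```text
(no output)
```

View pics/c13.png

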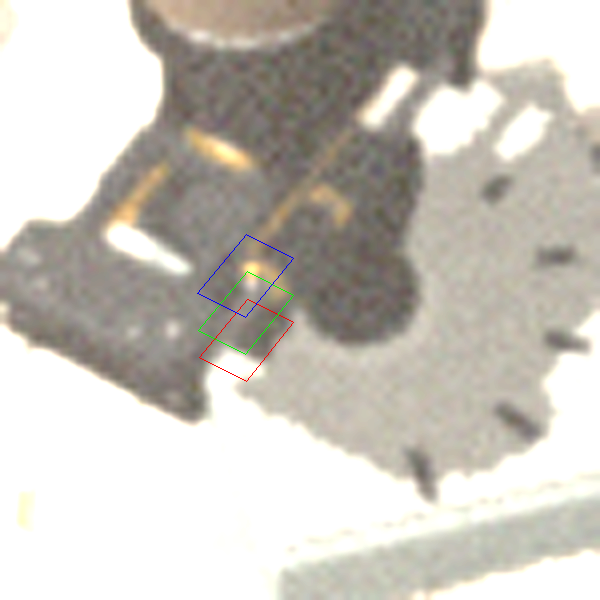

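The finger end appears at about (255,352), which puts the tip roughly 20 to 27 mm above the TCP. There was no contact with the TCP at 30 mm, so the tips stand at least 15 mm above it. At TCP z = 34 mm the tip is 49 to 63 mm up, on the bar's flat side for any value in that range. I'll redo the push at that height.

Call:
carry_out --steps '[[[0,0,3,0,0,0],[0,0,7,0,0,0],[0.8,1.2,7,0,0,0.17],[1.6,2.3,7,0,0,0.34],[2.5,3.5,7,0,0,0.51],[3.37,4.65,7,0,0,0.716],[3.37,4.65,7,0,0,0.716],[3.37,4.65,4,0,0,0.716],[3.37,4.65,2,0,0,0.716],[3.37,4.65,0.4,0,0,0.716],[3.37,4.65,0.4,0,0,0.716]]]'

```text
time_s: 13.35
tcp_pos: [0.4724, -0.14, 0.0334]
ee_rot: [[-0.259, -0.003, 0.966], [-0.966, -0.0, -0.259], [0.001, -1.0, -0.003]]
wrist_force: [0.2, -0.6, 0.4]
gripper_width: 0.002
```

```bash
python3 snap.py c14
```

```text
13.35 [ 0.4724193  -0.13998561  0.03340241] [ 0.17854381 -0.55283544  0.38670186] [0.02189768 0.00346202 0.02339334]
```

View pics/c14.png

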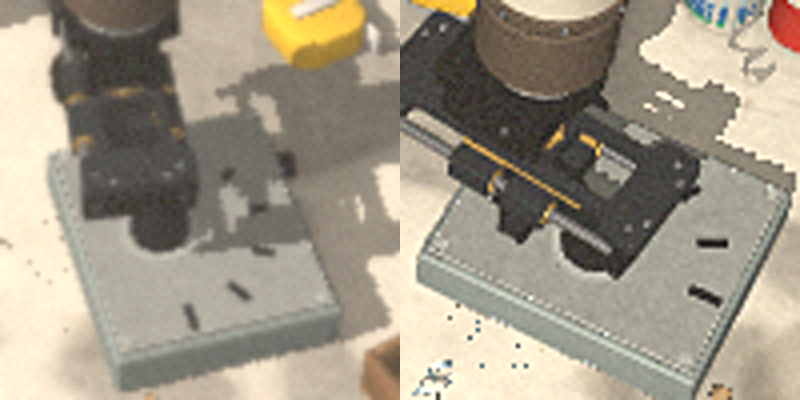

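Top view: the finger hangs at (515,220) beside the pointer, with mark 1 behind it. Pushing now.

Call:
carry_out --steps '[[[0.44,0.07,0,0,0,-0.087],[0.86,0.08,0,0,0,-0.175],[1.28,0.06,0,0,0,-0.262],[1.53,0.02,0,0,0,-0.314],[1.78,-0.02,0,0,0,-0.367],[2.02,-0.08,0,0,0,-0.419],[2.27,-0.16,0,0,0,-0.471],[2.5,-0.24,0,0,0,-0.524],[2.5,-0.24,0,0,0,-0.524]]]'

```text
time_s: 14.58
tcp_pos: [0.499, -0.142, 0.0352]
ee_rot: [[-0.705, 0.001, 0.709], [-0.709, 0.0, -0.705], [-0.001, -1.0, 0.001]]
wrist_force: [-0.5, -0.3, -0.1]
gripper_width: 0.008
```

```bash
python3 snap.py c15
```

```text
14.575 [ 0.49899513 -0.14198236  0.03518536] [-0.52747008 -0.25079178 -0.13646777] [0.13447708 0.18836667 0.02446478]
```

View pics/c15.png

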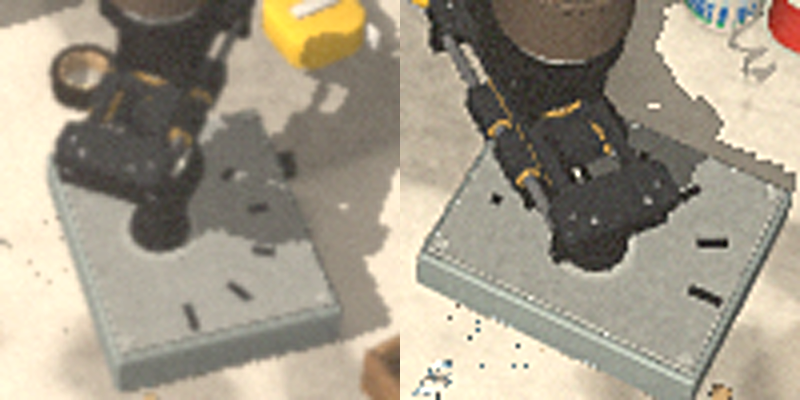

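Call:
carry_out --steps '[[[0.24,-0.1,0,0,0,-0.052],[0.46,-0.21,0,0,0,-0.104],[0.68,-0.33,0,0,0,-0.157],[0.83,-0.41,0,0,0,-0.192],[0.97,-0.5,0,0,0,-0.226],[0.97,-0.5,0,0,0,-0.226],[0.97,-0.5,0,0,0,-0.226]]]'

```text
time_s: 15.55
tcp_pos: [0.5088, -0.1471, 0.0345]
ee_rot: [[-0.846, 0.0, 0.533], [-0.533, -0.0, -0.846], [-0.0, -1.0, 0.0]]
wrist_force: [0.7, -0.6, 0.2]
gripper_width: 0.003
```

```bash
python3 snap.py c16
```

```text
15.55 [ 0.50880274 -0.14705475  0.03451137] [ 0.66180446 -0.58925467  0.23615224] [-0.02686249 -0.00909068  0.05537746]
```

View pics/c16.png

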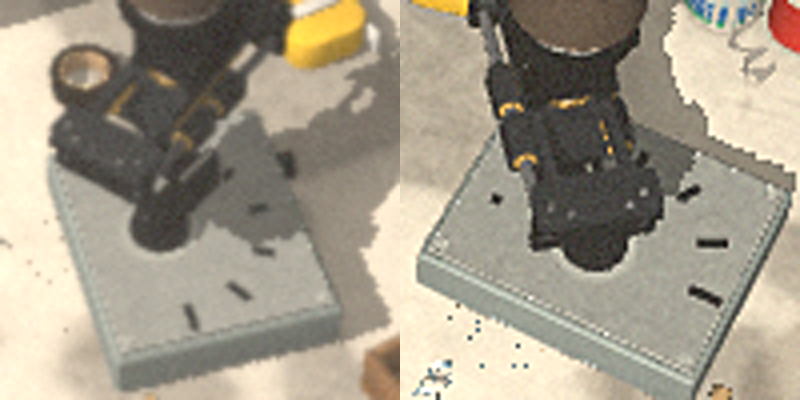

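Scene view: the bar now points to mark 3, with its tip at about (215,165), and the moment has fallen back, so it clicked. On to mark 4.

Call:
carry_out --steps '[[[0.27,-0.2,0,0,0,-0.07],[0.53,-0.42,0,0,0,-0.14],[0.77,-0.65,0,0,0,-0.21],[0.99,-0.9,0,0,0,-0.28],[1.2,-1.17,0,0,0,-0.35],[1.29,-1.31,0,0,0,-0.384],[1.39,-1.45,0,0,0,-0.419],[1.47,-1.59,0,0,0,-0.454],[1.55,-1.74,0,0,0,-0.489],[1.63,-1.89,0,0,0,-0.524],[1.63,-1.89,0,0,0,-0.524],[1.63,-1.89,0,0,0,-0.524]]]'

```text
time_s: 17.15
tcp_pos: [0.5251, -0.166, 0.0346]
ee_rot: [[-0.999, 0.0, 0.038], [-0.038, -0.0, -0.999], [-0.0, -1.0, 0.0]]
wrist_force: [-0.0, -0.1, 0.4]
gripper_width: 0.005
```

```bash
python3 snap.py c17
```

```text
17.15 [ 0.5250662  -0.16604514  0.03458986] [-0.0368964  -0.06567616  0.4338595 ] [ 0.08849324 -0.0123486   0.02149011]
```

View pics/c17.png

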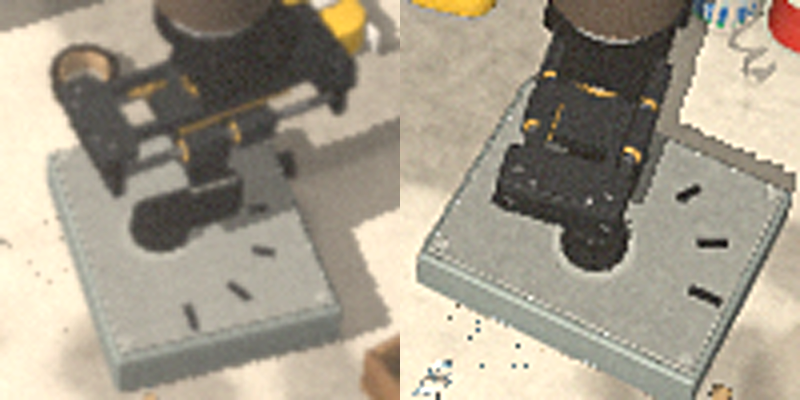

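Scene view: the bar's tip is at (240,200), pointing at mark 4's dash at (258,208), with the finger just behind it. I'll take the last click slowly.

Call:
carry_out --steps '[[[0.13,-0.3,0,0,0,-0.07],[0.25,-0.62,0,0,0,-0.14],[0.34,-0.94,0,0,0,-0.209],[0.4,-1.19,0,0,0,-0.262],[0.44,-1.44,0,0,0,-0.314],[0.45,-1.53,0,0,0,-0.332],[0.46,-1.61,0,0,0,-0.349],[0.47,-1.69,0,0,0,-0.367],[0.47,-1.77,0,0,0,-0.384],[0.47,-1.77,0,0,0,-0.384]]]'

```text
time_s: 18.5
tcp_pos: [0.5297, -0.1838, 0.0345]
ee_rot: [[-0.941, 0.0, -0.339], [0.339, -0.0, -0.941], [-0.0, -1.0, 0.0]]
wrist_force: [0.7, 1.0, -0.9]
gripper_width: 0.006
```

```bash
python3 snap.py c18
```

```text
18.5 [ 0.5296721  -0.18384369  0.03445217] [ 0.71676986  0.97735228 -0.94989447] [ 0.52631316 -0.1806824  -0.05383679]
```

View pics/c18.png

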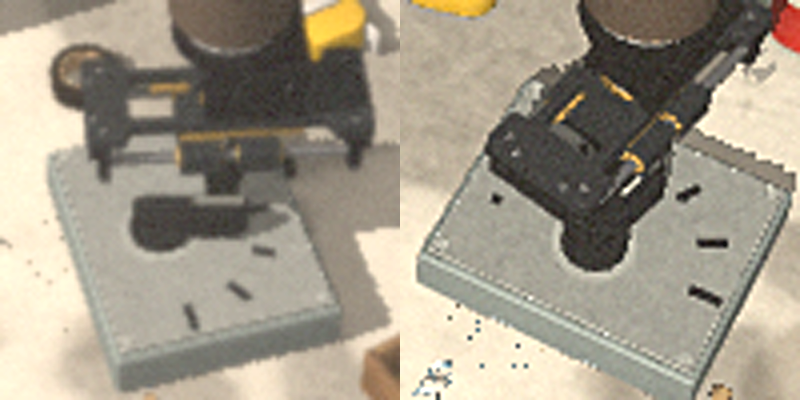

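The bar stands between marks 4 and 5 and the moment is loaded (0.53 N m), so it is near the lift-over. Another 4° at 1° a row.

Call:
carry_out --steps '[[[0,-0.08,0,0,0,-0.017],[0.01,-0.17,0,0,0,-0.035],[0.01,-0.25,0,0,0,-0.052],[0.01,-0.34,0,0,0,-0.07],[0.01,-0.34,0,0,0,-0.07],[0.01,-0.34,0,0,0,-0.07]]]'

```text
time_s: 19.35
tcp_pos: [0.5295, -0.1872, 0.0345]
ee_rot: [[-0.915, -0.0, -0.404], [0.404, -0.0, -0.915], [0.0, -1.0, 0.0]]
wrist_force: [0.2, 0.0, -0.4]
gripper_width: 0.005
```

```bash
python3 snap.py c19
```

```text
19.35 [ 0.52953649 -0.18719392  0.0344906 ] [ 0.24584233  0.02184312 -0.4029089 ] [ 0.07976169 -0.14663894 -0.00763818]
```

View pics/c19.png

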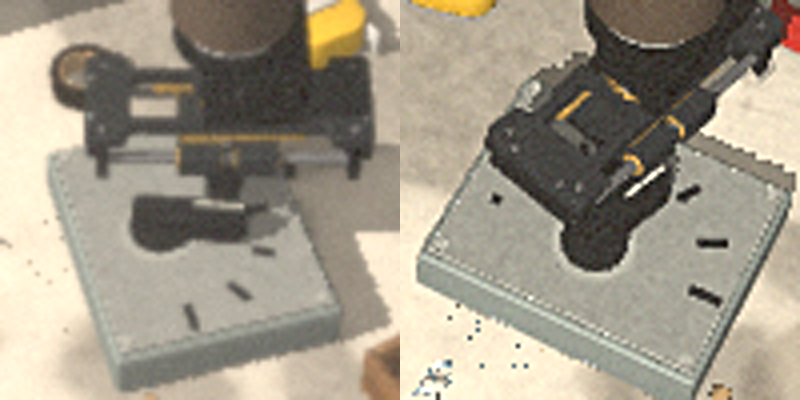

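```bash
cat > chk.py <<'E'
from h import *
from station import optics,sense
import sys
o=np.zeros((400,800,3),np.uint8)
for i,(n,(x,y)) in enumerate((("scene",(315,275)),("top",(360,250)))):
    d=optics.capture(n); im=d["image"][:,:,::-1]
    c=cv2.convertScaleAbs(cv2.resize(im[y:y+50,x:x+50],(400,400),interpolation=cv2.INTER_CUBIC),alpha=2.2,beta=20)
    for th,col in ((-37.6,(0,255,0)),(-22.6,(0,0,255))):
        a=np.radians(th); e=np.array([np.cos(a),np.sin(a)]);m=np.array([-e[1],e[0]])
        q=[(proj(d,[*(AX+k*e+j*m),.073])-[x,y]+.5)*8 for k,j in((.056,.01),(.056,-.01),(-.014,-.01),(-.014,.01))]
        cv2.polylines(c,[np.int32(q)],True,col,1)
    o[:,400*i:400*i+400]=c
cv2.imwrite(f"pics/{sys.argv[1]}.png",o)
E
python3 chk.py c20
```

```text
(no output)
```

View pics/c20.png

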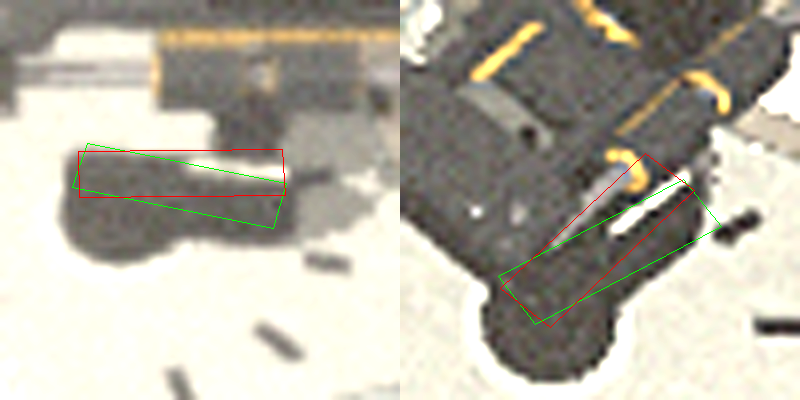

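Call:
carry_out --steps '[[[0,0,0,0,0,0],[0,0,0,0,0,0],[0,0,0,0,0,0]]]'

```text
time_s: 19.92
tcp_pos: [0.5297, -0.187, 0.0345]
ee_rot: [[-0.915, -0.0, -0.404], [0.404, -0.0, -0.915], [-0.0, -1.0, 0.0]]
wrist_force: [-0.3, -0.4, -0.4]
gripper_width: 0.005
```

```bash
python3 chk.py c21; python3 -c "
from station import sense
print(sense()['moment'])"
```

```text
[ 0.12110798 -0.10340917 -0.00583466]
```

View pics/c21.png

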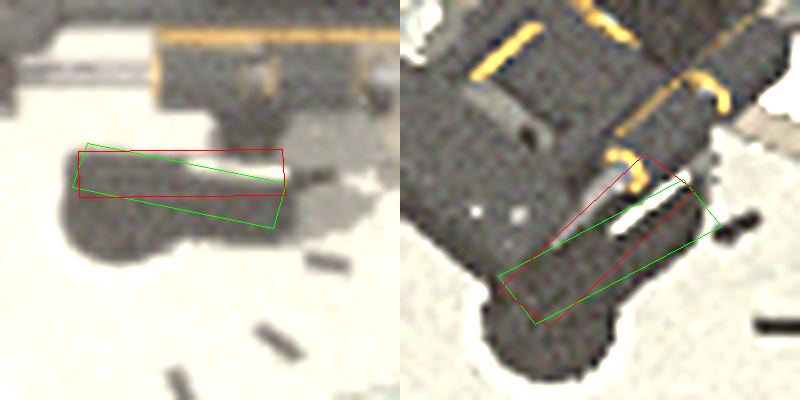

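```bash
cat > wl.py <<'E'
from h import *
from station import optics
for n,(x,y,w,h) in (("top",(362,255,42,35)),("scene",(325,280,40,40))):
    d=optics.capture(n); im=d["image"]; g=cv2.cvtColor(im,cv2.COLOR_RGB2GRAY).astype(float)
    m=np.zeros(g.shape,np.uint8); m[y:y+h,x:x+w]=(g[y:y+h,x:x+w]>95)
    k,l,st,c=cv2.connectedComponentsWithStats(m)
    for i in range(1,k):
        if 4<st[i,4]<60:
            ys,xs=np.where(l==i); P=np.array([onz(d,(a,b),.078)[:2] for a,b in zip(xs,ys)])
            mu=P.mean(0); v=np.linalg.svd(P-mu)[2][0]; 
            L=np.ptp((P-mu)@v); rel=mu-AX
            print(n,st[i,:].tolist(),"dir",np.degrees(np.arctan2(v[1],v[0]))%180,"len",L.round(4),"az",np.degrees(np.arctan2(rel[1],rel[0])).round(1),"rad",np.linalg.norm(rel).round(4))
E
python3 wl.py
```

```text
top [369, 255, 6, 5, 9] dir 156.91148560960357 len 0.0183 az 30.9 rad 0.081
top [398, 260, 3, 4, 5] dir 47.467091792988015 len 0.0101 az -18.9 rad 0.0866
top [386, 269, 4, 3, 5] dir 72.36392053154927 len 0.0092 az -9.6 rad 0.0479
top [386, 271, 10, 8, 17] dir 151.1853322255119 len 0.0318 az -28.5 rad 0.0403
scene [325, 280, 9, 3, 21] dir 155.93674678026267 len 0.0223 az 67.6 rad 0.051
scene [345, 296, 6, 1, 6] dir 156.74656537960652 len 0.0136 az -27.2 rad 0.049
```

Run:
```python
from h import *
from station import optics
d=optics.capture("top"); g=cv2.cvtColor(cv2.imread("pics/top0.png"),cv2.COLOR_BGR2GRAY)
x,y,w,h=360,262,22,25
m=np.zeros(g.shape,np.uint8); m[y:y+h,x:x+w]=(g[y:y+h,x:x+w]>115)
k,l,st,c=cv2.connectedComponentsWithStats(m)
for i in range(1,k):
    if st[i,4]>4:
        ys,xs=np.where(l==i); P=np.array([onz(d,(a,b),.078)[:2] for a,b in zip(xs,ys)])
        mu=P.mean(0); v=np.linalg.svd(P-mu)[2][0];rel=mu-AX
        print(st[i].tolist(),np.degrees(np.arctan2(v[1],v[0]))%180,np.degrees(np.arctan2(rel[1],rel[0])),np.linalg.norm(rel))
```

```text
[367, 268, 7, 9, 9] 50.73854689505109 52.17798777861146 0.03915695366914542
```

The white line measures -28.5°, and the same method gave 52.2° for mark 2, which is right. Mark 5 is at -37.6°. The bar is past the halfway point but not yet seated, so I'll push gently another 4°.

Call:
carry_out --steps '[[[0,-0.08,0,0,0,-0.017],[0,-0.17,0,0,0,-0.035],[0,-0.25,0,0,0,-0.052],[-0.01,-0.33,0,0,0,-0.07],[-0.01,-0.33,0,0,0,-0.07]]]'

```text
time_s: 20.8
tcp_pos: [0.5296, -0.1904, 0.0344]
ee_rot: [[-0.884, -0.0, -0.467], [0.467, -0.0, -0.884], [0.0, -1.0, 0.0]]
wrist_force: [0.6, -0.3, 0.2]
gripper_width: 0.005
```

```bash
python3 wl.py; python3 chk.py c22; python3 -c "
from station import sense
print(sense()['moment'])"
```

```text
top [370, 255, 5, 4, 6] dir 155.0952622213357 len 0.0142 az 30.4 rad 0.0807
top [399, 266, 5, 12, 36] dir 17.625036839595083 len 0.0328 az -37.2 rad 0.0683
top [387, 272, 10, 8, 15] dir 148.9667723609402 len 0.0318 az -32.3 rad 0.04
scene [325, 280, 9, 3, 23] dir 150.5843377024075 len 0.0229 az 66.5 rad 0.0506
scene [339, 296, 7, 1, 7] dir 156.7419167944479 len 0.0163 az -28.9 rad 0.0341
[ 0.1074612  -0.09577844 -0.01951723]
```

View pics/c22.png

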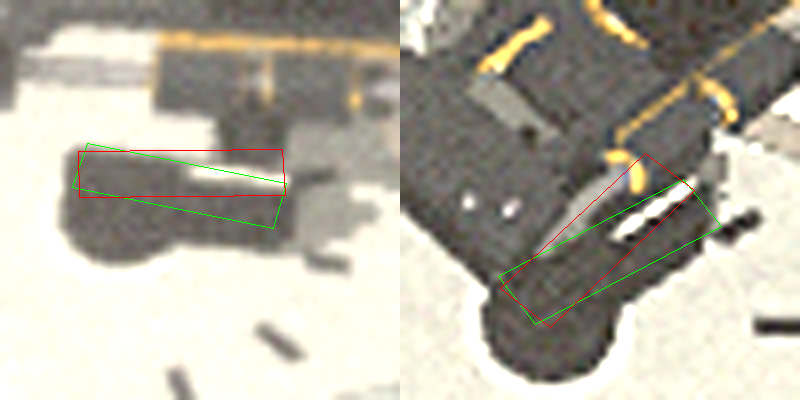

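Call:
carry_out --steps '[[[-0.01,-0.08,0,0,0,-0.017],[-0.02,-0.17,0,0,0,-0.035],[-0.03,-0.25,0,0,0,-0.052],[-0.04,-0.34,0,0,0,-0.07],[-0.05,-0.42,0,0,0,-0.087],[-0.05,-0.42,0,0,0,-0.087]]]'

```text
time_s: 21.75
tcp_pos: [0.5291, -0.1946, 0.0344]
ee_rot: [[-0.84, 0.0, -0.542], [0.542, -0.0, -0.84], [-0.0, -1.0, 0.0]]
wrist_force: [-0.2, -0.0, -0.0]
gripper_width: 0.007
```

```bash
python3 wl.py; python3 chk.py c23; python3 -c "
from station import sense
print(sense()['moment'])"
```

```text
top [371, 255, 5, 3, 7] dir 146.5925321812653 len 0.0122 az 27.8 rad 0.0823
top [400, 266, 4, 11, 21] dir 23.76160866096572 len 0.0298 az -37.0 rad 0.0701
top [386, 269, 4, 5, 6] dir 50.98330827684185 len 0.0124 az -12.3 rad 0.0449
top [387, 274, 12, 6, 17] dir 141.55060836606063 len 0.0322 az -38.2 rad 0.0399
scene [325, 280, 10, 3, 24] dir 152.5798215188219 len 0.025 az 65.8 rad 0.0508
scene [339, 296, 11, 3, 13] dir 144.63460989293583 len 0.0278 az -35.3 rad 0.0391
[ 0.10008289 -0.10216052  0.05798302]
```

View pics/c23.png

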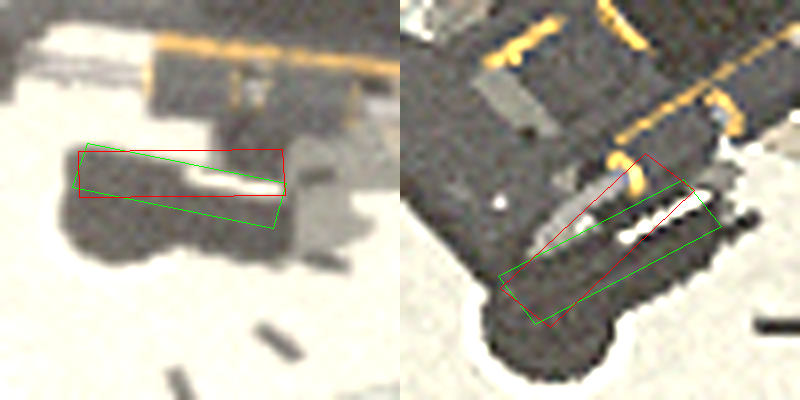

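The line now measures -38.3° (top) and -35.4° (scene), against mark 5 at -37.6°. I'll back off along the normal, lift clear, and check again.

Call:
carry_out --steps '[[[0.4,0.6,0,0,0,0],[0.8,1.2,0,0,0,0],[0.8,1.2,3,0,0,0],[0.8,1.2,7,0,0,0],[0.5,3,11,0,0,0],[0,8,13,0,0,0],[-1,13,13,0,0,0],[-2,18,13,0,0,0],[-3,23,13,0,0,0],[-3,23,13,0,0,0]]]'

```text
time_s: 23.2
tcp_pos: [0.4988, 0.0387, 0.1648]
ee_rot: [[-0.843, 0.001, -0.538], [0.538, 0.001, -0.843], [-0.0, -1.0, -0.001]]
wrist_force: [0.4, -0.2, 0.6]
gripper_width: 0.006
```

```bash
python3 wl.py; python3 chk.py c24
```

```text
top [387, 274, 12, 6, 19] dir 140.70293791705643 len 0.0322 az -38.3 rad 0.0404
```

View pics/c24.png

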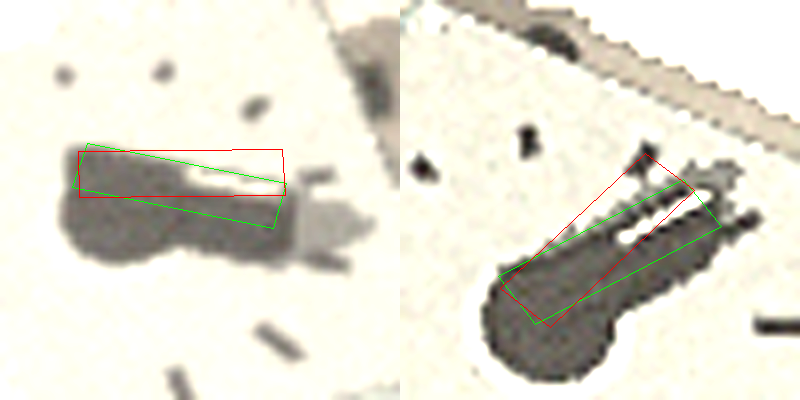

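The selector sits at mark 5: the line is at -38.3 to -39.3° against -37.6°, and all seven dashes are visible. Next is the start button. Two-view triangulation gave start at (0.551, 0.271) and stop at (0.565, 0.201), 72 mm apart as stated. I'll go over start with the jaw axis across the station, away from stop.

Call:
carry_out --steps '[[[1,4.5,0,0,0,0.13],[2,9,0,0,0,0.26],[3,13.5,0,0,0,0.39],[4,18,0,0,0,0.52],[5.2,23.6,0,0,0,0.65],[5.2,23.6,0,0,0,0.77],[5.2,23.6,-4,0,0,0.77],[5.2,23.6,-8,0,0,0.77],[5.2,23.6,-10.4,0,0,0.77],[5.2,23.6,-10.4,0,0,0.77],[5.2,23.6,-10.4,0,0,0.77]]]'

```text
time_s: 24.78
tcp_pos: [0.5524, 0.2713, 0.0615]
ee_rot: [[-0.981, 0.002, 0.195], [-0.195, 0.001, -0.981], [-0.002, -1.0, -0.0]]
wrist_force: [0.5, 0.1, 0.2]
gripper_width: 0.004
```

```bash
cat > bt.py <<'E'
from h import *
from station import optics,sense
import sys
s=sense();tcp=s["tcp_pos"];print(s["time_s"],tcp,s["wrist_force"],s["moment"])
o=np.zeros((480,800,3),np.uint8)
for i,(n,(x,y)) in enumerate((("scene",(265,160)),("top",(200,180)))):
    d=optics.capture(n); im=d["image"][:,:,::-1]
    c=cv2.convertScaleAbs(cv2.resize(im[y:y+80,x:x+66],(396,480),interpolation=cv2.INTER_CUBIC),alpha=1.8,beta=20)
    for X,col in (((.551,.2715,.062),(0,0,255)),((.565,.2013,.072),(0,255,0)),((tcp[0],tcp[1],tcp[2]+.02),(255,0,255))):
        p=(proj(d,X)-[x,y]+.5)*6; cv2.drawMarker(c,tuple(int(v) for v in p),col,0,14,1)
    o[:,400*i:400*i+396]=c
cv2.imwrite(f"pics/{sys.argv[1]}.png",o)
E
python3 bt.py c25
```

```text
24.775 [0.55239606 0.27128847 0.06148145] [0.47721243 0.05567845 0.17159994] [ 0.06086264 -0.06427925  0.03431278]
```

View pics/c25.png

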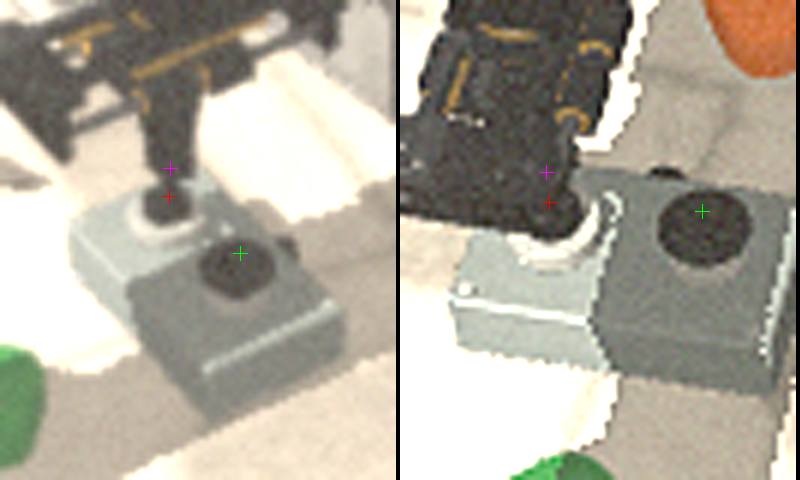

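Scene: the fingertip ends at (170,180), right above the start cap at (168,205). Stop, at (238,265), is clear. Descending in small steps.

Call:
carry_out --steps '[[[0,0,-0.4,0,0,0],[0,0,-0.8,0,0,0],[0,0,-1.2,0,0,0],[0,0,-1.2,0,0,0]]]'

```text
time_s: 25.38
tcp_pos: [0.5508, 0.2714, 0.0479]
ee_rot: [[-0.981, -0.001, 0.196], [-0.196, -0.001, -0.981], [0.001, -1.0, 0.0]]
wrist_force: [-0.1, 0.2, 0.3]
gripper_width: 0.002
```

Call:
carry_out --steps '[[[0,0,-0.2,0,0,0],[0,0,-0.4,0,0,0],[0,0,-0.4,0,0,0]]]'

```text
time_s: 25.75
tcp_pos: [0.5512, 0.2717, 0.0447]
ee_rot: [[-0.981, 0.0, 0.196], [-0.196, 0.0, -0.981], [-0.0, -1.0, -0.0]]
wrist_force: [-0.3, 0.2, 2.4]
gripper_width: 0.004
```

Call:
carry_out --steps '[[[0,0,-0.2,0,0,0],[0,0,-0.4,0,0,0],[0,0,-0.4,0,0,0]]]'

```text
time_s: 26.12
tcp_pos: [0.5512, 0.2716, 0.0407]
ee_rot: [[-0.981, 0.0, 0.196], [-0.196, 0.0, -0.981], [-0.0, -1.0, -0.0]]
wrist_force: [-0.8, -0.4, 4.0]
gripper_width: 0.001
```

Call:
carry_out --steps '[[[0,0,-0.1,0,0,0],[0,0,-0.2,0,0,0],[0,0,-0.2,0,0,0],[0,0,-0.2,0,0,0]]]'

```text
time_s: 26.62
tcp_pos: [0.5513, 0.2717, 0.0393]
ee_rot: [[-0.981, 0.001, 0.196], [-0.196, 0.0, -0.981], [-0.001, -1.0, -0.0]]
wrist_force: [-2.3, -0.6, 8.2]
gripper_width: -0.0
```

Call:
carry_out --steps '[[[0,0,-0.1,0,0,0],[0,0,-0.1,0,0,0],[0,0,-0.1,0,0,0]]]'

```text
time_s: 27.0
tcp_pos: [0.5513, 0.2717, 0.0392]
ee_rot: [[-0.981, 0.001, 0.196], [-0.196, 0.0, -0.981], [-0.001, -1.0, 0.0]]
wrist_force: [-3.2, -0.7, 11.5]
gripper_width: 0.007
```

```bash
python3 bt.py c26
```

```text
27.0 [0.55130714 0.27166267 0.0392425 ] [-3.17547182 -0.65835874 11.52008476] [-0.11991028  1.24786617  0.03189764]
```

View pics/c26.png

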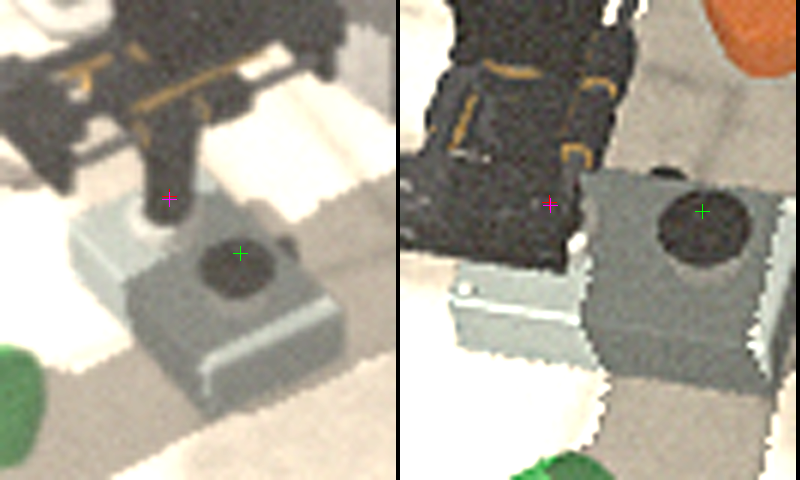

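Force is 11.5 N with no further travel, but the moment about y (1.25) suggests part of the load sits off-axis toward -x. I'll check whether the gripper's side block touches anything.

Run:
```python
from h import *
from station import optics,sense
s=sense();tcp=s["tcp_pos"];u=s["ee_rot"][:,0];w=s["ee_rot"][:,2]
o=np.zeros((560,800,3),np.uint8)
for i,(n,(x,y)) in enumerate((("scene",(245,150)),("top",(165,170)))):
    d=optics.capture(n); im=d["image"][:,:,::-1]
    c=cv2.convertScaleAbs(cv2.resize(im[y:y+80,x:x+80],(400,400),interpolation=cv2.INTER_CUBIC),alpha=1.8,beta=20)
    for zz,col in((.095,(0,0,255)),(.06,(0,255,0))):
        q=[(proj(d,np.array([tcp[0],tcp[1],zz])+a*.095*u+b*.0375*w)-[x,y]+.5)*5 for a,b in((1,1),(1,-1),(-1,-1),(-1,1))]
        cv2.polylines(c,[np.int32(q)],True,col,1)
    o[:400,400*i:400*i+400]=c
cv2.imwrite("pics/c27.png",o)
print(s["moment"],s["wrist_force"],s["effort"])
```

```text
[-0.11721514  1.20532023 -0.03386359] [-4.83232201 -0.81169427 11.77511044] [-7.03304652e-01 -3.53292489e+01  1.32388768e+01  2.82439023e+00
  1.06878296e+00  2.72493577e-03]
```

View pics/c27.png

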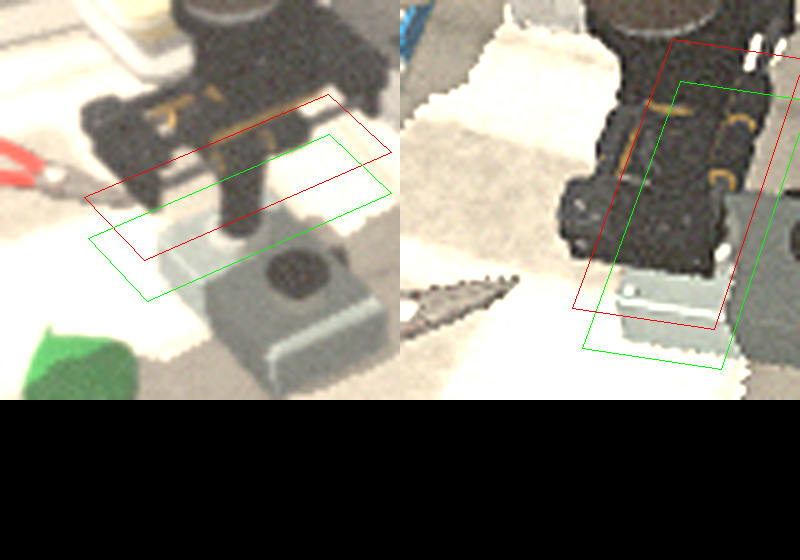

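The body's underside is about 25 to 35 mm above the modelled outlines (red, green) and clear of everything. The moment comes from the roughly 4 N side force at the fingertip, so start is bottomed at 11.5 N. Releasing straight up.

Call:
carry_out --steps '[[[0,0,0.3,0,0,0],[0,0,0.8,0,0,0],[0,0,2,0,0,0],[0,0,5,0,0,0],[0,0,9,0,0,0],[-3,4,13,0,0,0],[-7,9,14,0,0,0],[-12,14,14,0,0,0],[-16,18,14,0,0,0],[-16,18,14,0,0,0],[-16,18,14,0,0,0],[-16,18,14,0,0,0]]]'

```text
time_s: 28.7
tcp_pos: [0.3919, 0.4505, 0.1773]
ee_rot: [[-0.981, -0.0, 0.194], [-0.194, -0.001, -0.981], [0.0, -1.0, 0.001]]
wrist_force: [0.6, 1.2, 0.3]
gripper_width: 0.004
```

```bash
python3 bt.py c28; python3 wl.py
python3 - <<'E'
from station import optics
import cv2
for n in("scene","top"): cv2.imwrite(f"pics/end_{n}.png",optics.capture(n)["image"][:,:,::-1])
E
```

```text
28.7 [0.39194548 0.45048025 0.1773256 ] [0.57078778 1.20732466 0.2769611 ] [0.11770073 0.00595313 0.02842093]
top [387, 274, 12, 6, 21] dir 141.503089730901 len 0.0322 az -38.1 rad 0.0411
scene [339, 296, 11, 3, 11] dir 143.4624460412205 len 0.0278 az -34.9 rad 0.0401
```

View pics/c28.png

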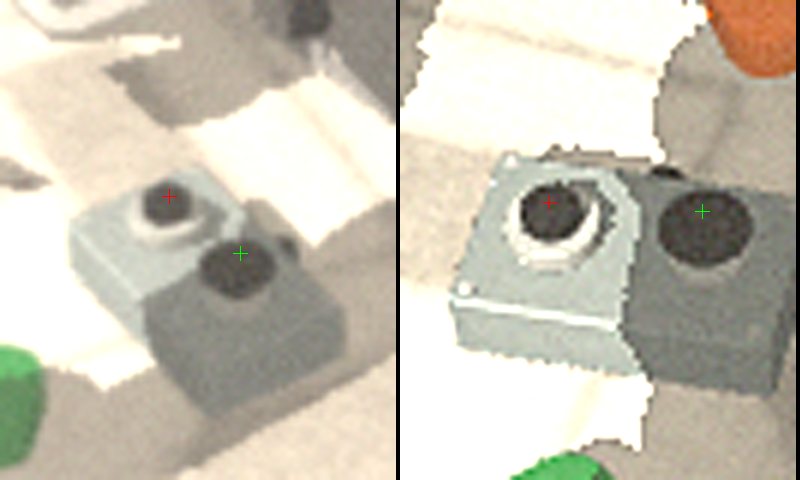

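View pics/end_top.png

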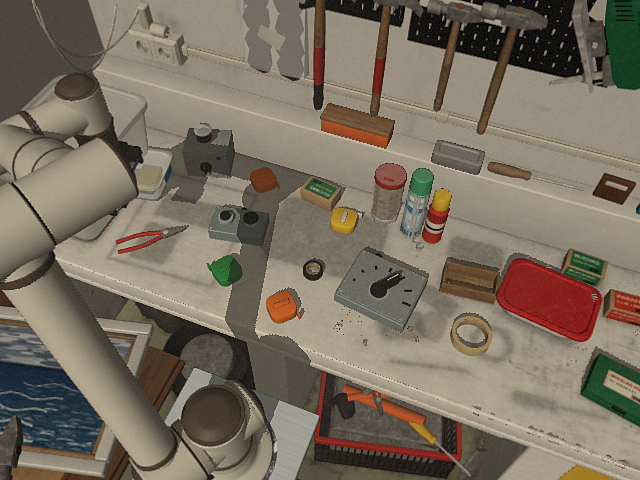

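The cap is up again at (550,210) in the crop, the pointer is still at mark 5, and the loose things are where they were in the first picture. The arm is clear, so I'm handing in.

Run:
```python
from station import ticket
print(ticket.finish_job())
```

```text
the job is handed in; nothing more can be done
None
```

I pushed the selector with the closed fingertips, on one side only, from mark 2 through 3 and 4 to mark 5. Then I pressed start down, released it, and handed the job in at about 29 s of the 56 s allowed; no verdict is reported.

**Last checks:**
- **Selector:** the top view puts the pointer's line at -38.1 to -38.5°, against -37.6° for mark 5, so within about 0.02 rad. The scene view disagrees slightly, giving -34.9 to -36.5°, at most 0.05 rad off. Both are inside the 0.12 rad allowed.
- **Start:** it went down to a hard stop at 11.5 N. I judged "fully down" from the force and from the travel stopping, about 6 mm after first contact. The last picture shows it up again.
- **Stop and loose things:** I never went near the stop button. Comparing pictures by eye, the loose things in view stand where they began, and the arm is clear of everything.

**What disagreed along the way:**
- **Fingertip height:** the fingertips are not 14 mm ahead of the TCP as stated, but about 16 to 20 mm behind it. My first push therefore passed over the pointer without touching it, and I repeated it lower.
- **Last click:** the pointer did not snap fully into mark 5 by itself. It stood at about -28.5° until I pushed it gently on into the notch.
- **Side load while pressing:** pressing start also showed a side force of about 3 to 5 N and a moment of about 1.2 N m at the wrist. A picture showed the gripper's body clear of everything.

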